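Clear the slow cooker's lid and hold it up

ROBOT

A 6-joint arm with a two-finger parallel gripper is mounted at the origin on the work surface. World frame = base frame: x ahead of the robot, y to its left, z up, the work surface at z = 0. Lengths are in m, angles in rad, forces in N, time in s.
With the tool pointing down it reaches from about 0.425 to 1.125 m from the base axis. Payload 14.9 kg.
Tool frame: the origin (TCP) lies on the centre line of the jaws, within the pads' length; the fingertips stand 11 mm ahead of it and the grasp point (between the pads) lies 8 mm behind it (robot.tip_extent is the distance from the TCP to the fingertips, in m); z points along the fingers, y is the direction in which the jaws open and shut (so a half turn about z gives the same grasp; the last joint's range is limited). The gripper opens to 91 mm and grips with 3 to 60 N. Pads are 32 mm wide; open, the fingers measure 118 mm over their backs; the gripper's body (76 mm by 178 mm) begins 60 mm behind the grasp point.
Start: joints at [-1.269, 0.379, 1.734, -0, 1.028, -0.033], TCP at [0.23, -0.661, 0.192] pointing down, gripper open.
Joint ranges: [-2.77, 2.77], [-0.74, 2.19], [0, 2.66], [-1.06, 4.2], [0.31, 2.87], [-3.08, 3.08]. Speed limits (rad/s): [1.89, 1.89, 2.39, 3.14, 3.14, 3.14].

INTERFACE

Orientations are given as a unit quaternion [w, x, y, z].
In Python, from bench import robot gives the robot as it stands.
- The arm moves only by the tool step_arm, never from a script. Its argument "increments" is a list that holds one entry, the list of rows, each a list of 4 numbers: the shift along the tool's x, y, z in cm, then the turn about the tool's z in units of 6 degrees (1.0 is 6 degrees). A call has exactly 8 rows; each row shifts and turns the commanded pose from where the row before left it, along the tool's axes as they then stand; what a row does not reach is not made up. A row lasts 1/8 s, in which the tool goes at most 62.5 mm and 10.7 degrees, less where a joint would pass 70% of its speed; a pose out of reach is approached as far as the arm can. A call is refused whole if a number of a shift passes 6.25 or a number of a turn 1, either way. A call with a gripper value outside its range is refused whole. "grip" is the opening, from 0 (shut) to 1 (fully open), set as the call begins (left out, the last holds). The fingers move at their own pace and stop on an object; the grip force is fixed at half the most. Time passes only in rows, so rows that do not move let the fingers close, or fill a call up. It gives the time, the measured TCP pose, the force and the opening at its end, in the units of the state.
- robot.read_state(): the state, without advancing time (a new reading comes with each control period).
- robot.capture(name): name is "side" or "top"; returns the picture (400x640x3 uint8, blue, green, red); there is no depth.
- robot.calibration(name): a dict with "fx", "fy", "cx", "cy" (pixels), "xyz" and "rotation" of the camera in the world. Camera axes: x right, y down, z forward; pixel columns grow to the right and rows downward; lengths in m; the calibration is good to about 2 mm. A picture is of the moment at which its call begins. calibration takes no time and is no camera call.
- robot.close_job(): hands the job in, once; it reports no verdict.
Trained networks look in the newest picture that a camera, given by its name, has taken for a name from the list of things; names that differ only in an ending like _2 or _b are one class to them, and where a whole thing is asked for, a point or a joint stands for the part that bears it (a point fixed in the world has none). Each returns a list of dicts, best first, with "conf" (0 to 1); they miss things now and then, are a little off and sometimes report something else, mostly with a low value. They report only what shows in the picture. A call takes as long as a camera call. They do not tell look-alikes from the thing itself.
- robot.regions_of(thing, camera): "region" (400x640 bool, what is visible of it).
- robot.tip_of(thing, camera): "position" ([x, y, z] in m, in the coordinates of the camera as it stood for that picture, good to about 4 mm: a listed point, or the origin of a listed thing).
The state is a dict: "time": time; "joints": joint angles; "joint_velocities": joint speeds; "effort": joint torques, N m; "eef_pos": TCP position; "ee_rot": TCP orientation; "contact_force": force on the tool from outside, world axes, zero at the start; "ft_torque": the same for the moment, N m; "opening": finger opening in m.
Only numpy, scipy, OpenCV 4.12 (cv2) and the standard library are available. Lean on these libraries where they do the work, as an engineer would, in place of code of your own. Each camera call takes 0.05 s, during which the arm holds its last target.

TASK

Two chunks of smoking wood were left on top of the slow cooker's lid: put both into the open round steel pail, while the lid stays shut. Then lift the lid straight up by its handle, keeping it level, and finish still holding it in the gripper, steady and level, about 8 cm above the cooker and right over it; do not put it down or let go. Leave the pail standing and do not disturb anything else on the counter.

Things in the scene. Friction and masses are not known exactly. Their poses are not given: they have to be found in the camera images.
- cooker: Round slow cooker, fixed to the counter: dark steel shell 252 mm across and 152 mm tall at its open rim, two black side grips along its own y reaching 152 mm from its axis at 112 mm height, small dial on its own -x side. Origin: centre of its underside on the counter; z up.
- lid: The cooker's flat round aluminium lid, loose, about 0.35 to 0.7 kg, resting on the rim: disc 242 mm across and 7 mm thick with a shallow locating lip 8 mm deep beneath that sits inside the rim with a few mm of play (it lifts straight out). Origin: centre of the disc's underside, 152 mm above the counter when shut; flat top 7 mm above the origin; z up. A black bridge handle runs along the lid's own x axis. It may be turned any way on the cooker.
- lid_handle (a point): Centre of the lid's black bridge handle: a straight bar 84 mm long (along its own x), 22 mm wide (y), 20 mm tall (z), its centre 37 mm above the lid's origin (30 mm above the lid's flat top, so its top is 40 mm above it); two 14 mm thick legs under it 32 mm either side of the centre. The lid balances about this centre. Free space beneath the bar: 20 mm. Grip across the width (own y).
- chunk_a_center (a point): Centre of the longer wood chunk: block 46 mm long (own x), 28 mm wide (own y), 30 mm tall (z), about 25 g, with a slightly smaller dark bark slab forming its top 7 mm. Starts lying flat on the lid's top, about 75 mm from the lid's centre on one side of the handle, pointing roughly to the centre.
- chunk_b_center (a point): Centre of the shorter wood chunk: block 38 mm long (own x), 32 mm wide (own y), 30 mm tall (z), about 22 g, dark bark top. Starts lying flat on the lid's top on the other side of the handle from the longer one, likewise.
- chunk_a: The longer wood chunk itself; origin at the centre of its underside (15 mm below its centre point).
- chunk_b: The shorter wood chunk itself; origin at the centre of its underside.
- pail: Open round steel pail, loose, 0.6 kg: 170 mm across at the rim, 144 mm at the base, 100 mm tall, walls and floor 4 mm. Stands on the counter to the left or right of the cooker. Origin: centre of its underside; z up.
- turntable: Round wooden lazy susan, 240 mm across, top 24 mm above the counter, fixed, on the other side of the cooker from the pail. It carries the two jars and the mill. Origin: centre of its underside.
- jar1: Glass spice jar on the turntable, 46 mm across, 91 mm tall. Origin: centre of underside. Leave alone.
- jar2: Amber glass spice jar on the turntable, 46 mm across, 91 mm tall. Origin: centre of underside. Leave alone.
- mill: Steel pepper mill on the turntable, 52 mm across, 163 mm tall. Origin: centre of underside. Leave alone.
- turner: Bamboo turner lying flat beyond and to the left of the cooker, roughly along the counter, 285 mm long along its own x, 60 mm wide at the blade, 8 mm thick. Origin: on its underside near the middle. Leave alone.
- organizer: White plastic lid organizer beyond the cooker, 110 x 260 mm, 75 mm tall, holding three small lids on edge, up to 106 mm tall in all. Origin: centre of underside. Leave alone.
- mug: White mug beyond the cooker, 80 mm across, 90 mm tall. Origin: centre of underside. Leave alone.
There are look-alikes about, which are no part of the job. What is shaped like the chunk_b but orange or red is not meant.

How it is judged:
On the way, in this order (a step that is already met when the one before it is completed fails the run):
1. both wood chunks lie released in the pail while the lid is still shut on the cooker (horizontal distance between each of chunk_a_center, chunk_b_center and pail below 0.08 m and height (world z) of each of chunk_a_center, chunk_b_center below 0.085 m and contact force between each of chunk_a, chunk_b and the fingers below 0.1 N and z of lid in the frame of cooker below 0.157 m), for 0.2 s.
2. the lid is held level and still in the air over the cooker (z of lid in the frame of cooker between 0.197 and 0.287 m and horizontal distance between lid and cooker below 0.05 m and angle between lid's own z axis and vertical below 0.1 rad and linear speed of lid below 0.03 m/s and angular speed of lid below 0.15 rad/s and contact force between lid and the fingers above 1 N and contact force between lid and cooker below 0.1 N), for 0.3 s.
At the end, for the whole second after the job is handed in: Both chunks lie in the upright pail, not touched by the fingers. The lid is held by the fingers alone, 45 to 135 mm above its seat on the cooker, its centre within 50 mm of the cooker's axis, tilted less than 0.1 rad, slower than 0.03 m/s and 0.15 rad/s, not touching the cooker (all of step 2 and horizontal distance between each of chunk_a_center, chunk_b_center and pail below 0.08 m and height (world z) of each of chunk_a_center, chunk_b_center below 0.085 m and contact force between each of chunk_a, chunk_b and the fingers below 0.1 N and angle between pail's own z axis and vertical below 0.15 rad); the arm keeps its last pose, push and grip.
It fails at once if the lid is raised more than 15 mm before both chunks are in the pail (z of lid in the frame of cooker above 0.167 m and not ((horizontal distance between chunk_a_center and pail below 0.08 m and height (world z) of chunk_a_center below 0.085 m) and (horizontal distance between chunk_b_center and pail below 0.08 m and height (world z) of chunk_b_center below 0.085 m))).
It fails at once if the lid is tipped more than 0.25 rad (angle between lid's own z axis and vertical above 0.25 rad).
It fails at once if the pail is knocked over (angle between pail's own z axis and vertical above 0.5 rad).
It fails at once if a bystander is moved more than 30 mm (distance of any of jar1, jar2, mill, mug, turner, organizer from where it was at the start of the episode above 0.03 m).
It also fails if it takes over 64 s, if anything falls off the work surface, if the arm or the gripper's body presses on something with over 40 N, if the wrist force passes 120 N, or if a joint passes its speed limit or range.

## Working session

There is one attempt and no reset: what is moved stays moved. The work goes in short steps, Python scripts to look and compute and a tool call to move; the robot and the scene stay as the last step left them, time stands still between calls to the robot, and variables do not carry over. Pictures are saved under pics/ and viewed, and the job is handed in when it is done.

Besides the shell and the picture viewer there is one more tool, called by a JSON object that holds its "api" and its "payload". step_arm: Moves the arm, as the interface text tells. Its arguments: {"type":"object","properties":{"increments":{"type":"array"},"grip":{"type":"number"}},"required":["increments"]}

```bash
ls; mkdir -p pics
cat > h.py <<'E'
import numpy as np, cv2
from bench import robot
def snap(cam,fn):
    im=robot.capture(cam); cv2.imwrite('pics/'+fn+'.png',im); return im
def w(cam,p):
    c=robot.calibration(cam); return np.array(c['rotation'])@np.array(p)+np.array(c['xyz'])
def px(cam,P):
    c=robot.calibration(cam); q=np.array(c['rotation']).T@(np.array(P)-np.array(c['xyz'])); return c['fx']*q[0]/q[2]+c['cx'],c['fy']*q[1]/q[2]+c['cy']
def ray(cam,u,v,z):
    c=robot.calibration(cam); d=np.array(c['rotation'])@np.array([(u-c['cx'])/c['fx'],(v-c['cy'])/c['fy'],1]); o=np.array(c['xyz']); return o+d*(z-o[2])/d[2]
E
python3 - <<'E'
from h import *
np.set_printoptions(precision=4,suppress=True)
for c in('top','side'):
    snap(c,c+'0'); k=robot.calibration(c); print(k)
    for t in ['cooker','lid_handle','chunk_a_center','chunk_b_center','pail']:
        for r in robot.tip_of(t,c)[:3]:
            P=w(c,r['position']); print(c,t,round(r['conf'],2),P,np.round(px(c,P)))
s=robot.read_state(); print(s)
E
```

```text
pics
{'fx': 382.1056909310876, 'fy': 382.1056909310876, 'cx': 324.6057854151291, 'cy': 198.81537027138532, 'xyz': array([0.3797, 0.0116, 1.1059]), 'rotation': array([-0.0546,  0.7094, -0.6998,  0.0646])}Traceback (most recent call last):
  File "<stdin>", line 7, in <module>
  File "h.py", line 6, in w
    c=robot.calibration(cam); return np.array(c['rotation'])@np.array(p)+np.array(c['xyz'])
                                     ~~~~~~~~~~~~~~~~~~~~~~~^~~~~~~~~~~~
ValueError: matmul: Input operand 1 has a mismatch in its core dimension 0, with gufunc signature (n?,k),(k,m?)->(n?,m?) (size 3 is different from 4)
```

```bash
cat > h.py <<'E'
import numpy as np, cv2
from scipy.spatial.transform import Rotation as R
from bench import robot
np.set_printoptions(precision=4,suppress=True)
def q2m(q): return R.from_quat(np.roll(q,-1)).as_matrix()
def snap(cam,fn):
    im=robot.capture(cam); cv2.imwrite('pics/'+fn+'.png',im); return im
def cal(cam):
    c=robot.calibration(cam); return c,q2m(c['rotation']),np.array(c['xyz'])
def w(cam,p):
    c,M,o=cal(cam); return M@np.array(p)+o
def px(cam,P):
    c,M,o=cal(cam); q=M.T@(np.array(P)-o); return c['fx']*q[0]/q[2]+c['cx'],c['fy']*q[1]/q[2]+c['cy']
def ray(cam,u,v,z):
    c,M,o=cal(cam); d=M@np.array([(u-c['cx'])/c['fx'],(v-c['cy'])/c['fy'],1]); return o+d*(z-o[2])/d[2]
E
python3 - <<'E'
from h import *
for c in('top','side'):
    snap(c,c+'0'); k=robot.calibration(c); print(k)
    for t in ['cooker','lid_handle','chunk_a_center','chunk_b_center','pail']:
        for r in robot.tip_of(t,c)[:3]:
            P=w(c,r['position']); print(c,t,round(r['conf'],2),P,np.round(px(c,P)))
s=robot.read_state(); print(s)
E
```

```text
{'fx': 382.1056909310876, 'fy': 382.1056909310876, 'cx': 324.6057854151291, 'cy': 198.81537027138532, 'xyz': array([0.3797, 0.0116, 1.1059]), 'rotation': array([-0.0546,  0.7094, -0.6998,  0.0646])}
top lid_handle 0.67 [ 0.5457 -0.0048  0.1947] [327. 195.]
top chunk_a_center 0.65 [0.5058 0.053  0.1727] [303. 212.]
top chunk_b_center 0.69 [ 0.3398 -0.1572  0.0153] [379. 279.]
top chunk_b_center 0.63 [ 0.5896 -0.0671  0.177 ] [352. 179.]
top chunk_b_center 0.52 [0.4487 0.2085 0.0135] [250. 238.]
top pail 0.75 [ 0.4692  0.3811 -0.0025] [191. 231.]
{'fx': 460.66455905374727, 'fy': 460.66455905374727, 'cx': 317.2883825042787, 'cy': 202.35081163754597, 'xyz': array([ 0.2871, -0.8983,  0.9477]), 'rotation': array([-0.4171,  0.8983, -0.1229,  0.063 ])}
side cooker 0.73 [ 0.5453 -0.0011 -0.0033] [315. 246.]
side lid_handle 0.78 [ 0.5458 -0.0078  0.1878] [316. 196.]
side chunk_a_center 0.6 [0.5    0.053  0.1727] [294. 189.]
side chunk_b_center 0.81 [ 0.5875 -0.064   0.169 ] [338. 213.]
side chunk_b_center 0.59 [0.4459 0.2061 0.0155] [267. 202.]
side pail 0.66 [0.4998 0.0573 0.1742] [293. 188.]
side pail 0.59 [ 0.4671  0.3788 -0.002 ] [263. 174.]
{'time': 0.75, 'joints': array([-1.2693,  0.3789,  1.7342, -0.    ,  1.0285, -0.0333]), 'joint_velocities': array([-0.0014,  0.0014,  0.0013, -0.0002,  0.0001, -0.0002]), 'effort': array([ -0.0027, -76.361 , -43.4716,   0.0651,   0.039 ,  -0.    ]), 'eef_pos': array([ 0.23  , -0.6611,  0.1919]), 'ee_rot': array([-0.    ,  0.986 ,  0.1666, -0.    ]), 'contact_force': array([0.7592, 0.9812, 0.2721]), 'ft_torque': array([ 0.0125, -0.0238,  0.0019]), 'opening': 0.09160978144013428}
```

View pics/top0.png

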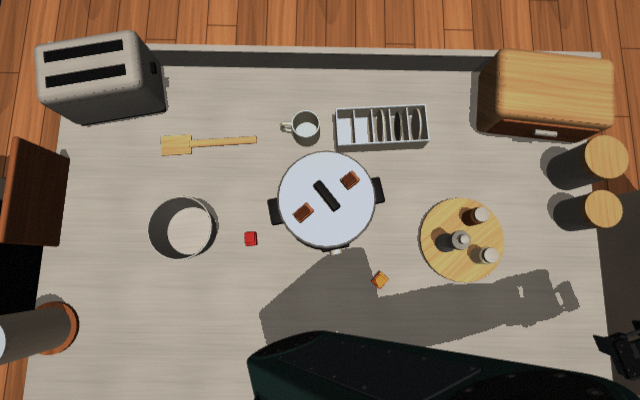

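View pics/side0.png

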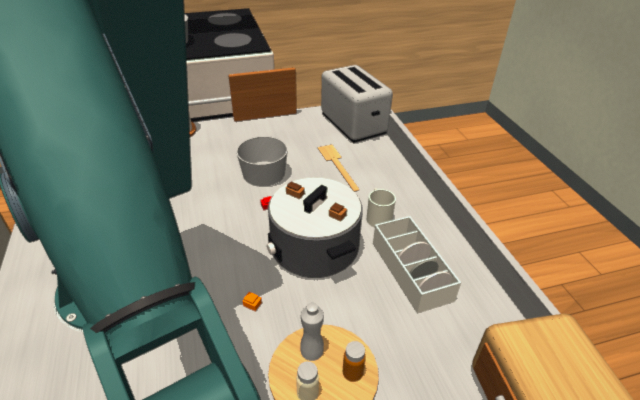

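Run:
```python
from h import *
im=cv2.imread('pics/top0.png'); c=cv2.resize(im[140:260,265:395],None,fx=5,fy=5,interpolation=cv2.INTER_CUBIC)
cv2.imwrite('pics/crop.png',c)
for n,cam in (('chunk_a','top'),('chunk_b','top'),('chunk_a','side'),('chunk_b','side'),('lid_handle','top')):
    for r in robot.regions_of(n,cam)[:3]:
        m=r['region'].astype(np.uint8); 
        if m.sum()<20: continue
        cs,_=cv2.findContours(m,0,2); k=max(cs,key=cv2.contourArea).reshape(-1,2)
        z=.199 if n=='lid_handle' else .189
        Pw=np.array([ray(cam,*(p),z)[:2] for p in k.astype(float)])*1000
        (cx,cy),s,a=cv2.minAreaRect(Pw.astype(np.float32))
        print(n,cam,round(r['conf'],2),k.mean(0),m.sum(),'topplane',cx,cy,s,a)
```

```text
chunk_a top 0.74 [378.5 281. ] 175 topplane 344.75970458984375 -131.55882263183594 (29.385648727416992, 32.149658203125) 44.471927642822266
chunk_a top 0.72 [302.     211.1053] 219 topplane 503.59539794921875 51.95844268798828 (29.25723648071289, 44.50640106201172) 45.62696838378906
chunk_a top 0.56 [250.1429 237.8571] 174 topplane 438.6468811035156 175.13954162597656 (33.31577682495117, 30.961872100830078) 2.7302615642547607
chunk_b top 0.74 [378.5 281. ] 175 topplane 344.75970458984375 -131.55882263183594 (29.385648727416992, 32.149658203125) 44.471927642822266
chunk_b top 0.72 [302.     211.1053] 219 topplane 503.59539794921875 51.95844268798828 (29.25723648071289, 44.50640106201172) 45.62696838378906
chunk_b top 0.56 [250.1429 237.8571] 174 topplane 438.6468811035156 175.13954162597656 (33.31577682495117, 30.961872100830078) 2.7302615642547607
chunk_a side 0.75 [295.5556 191.1481] 171 topplane 497.353759765625 28.331375122070312 (43.44877624511719, 52.808982849121094) 42.22636795043945
chunk_a side 0.69 [336.6316 212.6842] 254 topplane 580.1402587890625 -81.12921905517578 (57.32117462158203, 49.0850944519043) 40.395713806152344
chunk_a side 0.59 [265.4706 202.7647] 93 topplane 410.7954406738281 -0.5965309143066406 (48.2819938659668, 21.69228172302246) 69.52832794189453
chunk_b side 0.75 [295.5556 191.1481] 171 topplane 497.353759765625 28.331375122070312 (43.44877624511719, 52.808982849121094) 42.22636795043945
chunk_b side 0.69 [336.6316 212.6842] 254 topplane 580.1402587890625 -81.12921905517578 (57.32117462158203, 49.0850944519043) 40.395713806152344
chunk_b side 0.59 [265.4706 202.7647] 93 topplane 410.7954406738281 -0.5965309143066406 (48.2819938659668, 21.69228172302246) 69.52832794189453
lid_handle top 0.72 [323.5515 197.4191] 6588 topplane 536.7061767578125 -3.24560546875 (227.3346710205078, 227.17103576660156) 44.57933044433594
```

View pics/crop.png

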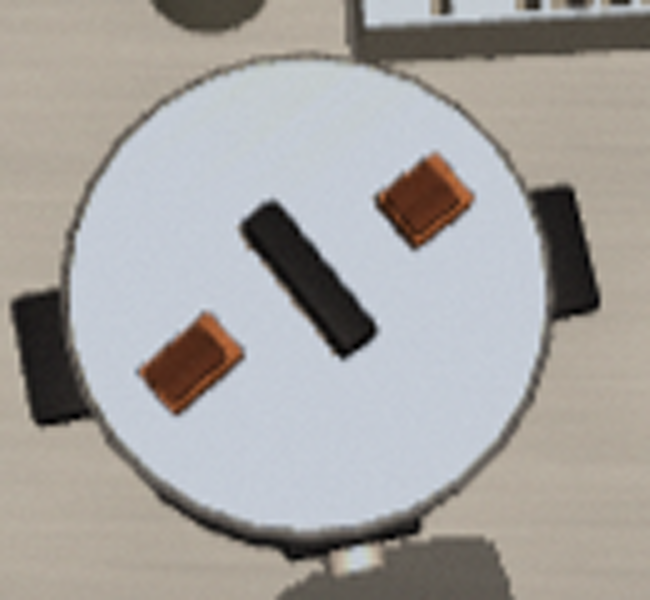

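```bash
python3 - <<'E'
from h import *
im=cv2.imread('pics/top0.png'); h=cv2.cvtColor(im,cv2.COLOR_BGR2HSV)
M=np.zeros(im.shape[:2],np.uint8); cv2.circle(M,(326,199),43,1,-1)
wood=((h[...,1]>90)&(h[...,0]<25)&(M>0)).astype(np.uint8)
bark=((wood>0)&(h[...,2]<115)).astype(np.uint8)
blk=((h[...,2]<70)&(h[...,1]<90)&(M>0)).astype(np.uint8)
for n,m,z in(('wood',wood,.182),('bark',bark,.189),('blk',blk,.199)):
    cs,_=cv2.findContours(m,0,1)
    for c in cs:
        if cv2.contourArea(c)<25: continue
        k=c.reshape(-1,2); P=np.array([ray('top',*p,z)[:2] for p in k.astype(float)])
        r=cv2.minAreaRect((P*1000).astype(np.float32))
        f=np.zeros_like(m); cv2.drawContours(f,[c],-1,1,-1); v,u=np.nonzero(f)
        Q=np.array([ray('top',a,b,z)[:2] for a,b in zip(u,v)]); ce=Q.mean(0); e,V=np.linalg.eigh(np.cov((Q-ce).T))
        print(n,k.mean(0),np.round(r[0]),np.round(r[1]),round(r[2],1),'cent',ce,'pca ang',np.degrees(np.arctan2(V[1,1],V[0,1]))%180,np.sqrt(12*e)*1000)
E
cat > plan.py <<'E'
import sys
from h import *
# plan.py x y z jawdeg nrows : rows from the measured pose
def plan(x,y,z,jaw,n):
    s=robot.read_state(); p=np.array(s['eef_pos']); M=q2m(s['ee_rot'])
    a=np.degrees(np.arctan2(M[1,1],M[0,1])); d=(jaw-a+180)%360-180
    print('t',s['time'],'pos',p,'jaw',round(a,2),'tilt',round(float(np.degrees(np.arccos(-M[2,2]))),2),'turn',round(-d/6,2),'F',s['contact_force'],'op',round(s['opening'],4),'j',s['joints'])
    D=(np.array([x,y,z])-p)*100
    for i in range(n):
        th=np.radians(a+d*i/n); Y=np.array([np.cos(th),np.sin(th),0]); X=np.array([-Y[1],Y[0],0])
        v=D/n; print([round(float(v@X),1 if n>1 else 2),round(float(v@Y),1 if n>1 else 2),round(float(-v[2]),1 if n>1 else 2),round(-d/6/n,2)],end=',')
    print()
if __name__=='__main__':
    a=[float(t) for t in sys.argv[1:]]; plan(*a[:4],int(a[4]))
E
python3 plan.py 0.23 -.66 .27 -70.8 1
python3 plan.py 0.503 0.053 .26 38 24
```

```text
wood [302.881  212.0952] [503.  52.] [28. 44.] 42.0 cent [0.5033 0.052 ] pca ang 133.99982177115166 [27.9521 44.3533]
wood [349.7561 179.6098] [587. -62.] [32. 39.] 38.6 cent [ 0.5865 -0.062 ] pca ang 130.40954229240944 [31.6853 38.6437]
bark [302.1395 213.3023] [501.  54.] [28. 38.] 45.9 cent [0.5004 0.0537] pca ang 132.93477122169753 [27.1845 36.4566]
bark [348.925 180.8  ] [583. -59.] [32. 32.] 44.8 cent [ 0.583  -0.0586] pca ang 147.36588425325266 [30.1886 31.8425]
blk [326.1385 195.4   ] [543.  -4.] [82. 23.] 39.4 cent [ 0.5428 -0.0042] pca ang 38.70283258599963 [22.4265 81.6314]
t 1.0 pos [ 0.23   -0.6611  0.1919] jaw -70.82 tilt 0.0 turn -0.0 F [-0.8021  0.1638 -0.4221] op 0.0912 j [-1.2693  0.3789  1.7342 -0.      1.0285 -0.0333]
[0.04, -0.11, -7.81, np.float64(-0.0)],
t 1.0 pos [ 0.23   -0.6611  0.1919] jaw -70.82 tilt 0.0 turn -18.14 F [-0.8021  0.1638 -0.4221] op 0.0912 j [-1.2693  0.3789  1.7342 -0.      1.0285 -0.0333]
[2.1, -2.4, -0.3, np.float64(-0.76)],[2.2, -2.3, -0.3, np.float64(-0.76)],[2.4, -2.1, -0.3, np.float64(-0.76)],[2.6, -1.9, -0.3, np.float64(-0.76)],[2.7, -1.7, -0.3, np.float64(-0.76)],[2.8, -1.5, -0.3, np.float64(-0.76)],[2.9, -1.2, -0.3, np.float64(-0.76)],[3.0, -1.0, -0.3, np.float64(-0.76)],[3.1, -0.8, -0.3, np.float64(-0.76)],[3.1, -0.5, -0.3, np.float64(-0.76)],[3.2, -0.3, -0.3, np.float64(-0.76)],[3.2, -0.0, -0.3, np.float64(-0.76)],[3.2, 0.3, -0.3, np.float64(-0.76)],[3.1, 0.5, -0.3, np.float64(-0.76)],[3.1, 0.7, -0.3, np.float64(-0.76)],[3.0, 1.0, -0.3, np.float64(-0.76)],[2.9, 1.2, -0.3, np.float64(-0.76)],[2.8, 1.5, -0.3, np.float64(-0.76)],[2.7, 1.7, -0.3, np.float64(-0.76)],[2.6, 1.9, -0.3, np.float64(-0.76)],[2.4, 2.1, -0.3, np.float64(-0.76)],[2.2, 2.3, -0.3, np.float64(-0.76)],[2.1, 2.4, -0.3, np.float64(-0.76)],[1.9, 2.6, -0.3, np.float64(-0.76)],
```

{"api": "step_arm", "payload": {"increments": [[[0,0,-4,-0.9],[0,0,-4,-0.9],[1.8,-2.0,-0.5,-0.9],[2.4,-2.3,0,-0.9],[2.8,-2.3,0,-0.9],[3.0,-2.0,0,-0.9],[3.4,-2.0,0,-0.9],[3.6,-1.6,0,-0.9]]], "grip": 1}}

```text
time: 2.0
eef_pos: [0.2661, -0.4518, 0.277]
ee_rot: [0.0, 0.855, 0.519, 0.0]
contact_force: [-0.3, 0.3, 0.3]
opening: 0.0912
```

```bash
python3 plan.py 0.503 0.0525 .27 43 14
```

```text
t 2.0 pos [ 0.2661 -0.4518  0.277 ] jaw -27.45 tilt 0.01 turn -11.74 F [-0.2721  0.3064  0.2518] op 0.0912 j [-1.083  -0.0024  2.0256  0.      1.1183 -0.604 ]
[4.0, -0.2, 0.0, np.float64(-0.84)],[4.0, 0.2, 0.0, np.float64(-0.84)],[3.9, 0.5, 0.0, np.float64(-0.84)],[3.9, 0.9, 0.0, np.float64(-0.84)],[3.8, 1.2, 0.0, np.float64(-0.84)],[3.7, 1.5, 0.0, np.float64(-0.84)],[3.5, 1.9, 0.0, np.float64(-0.84)],[3.3, 2.2, 0.0, np.float64(-0.84)],[3.1, 2.4, 0.0, np.float64(-0.84)],[2.9, 2.7, 0.0, np.float64(-0.84)],[2.7, 3.0, 0.0, np.float64(-0.84)],[2.4, 3.2, 0.0, np.float64(-0.84)],[2.1, 3.4, 0.0, np.float64(-0.84)],[1.8, 3.6, 0.0, np.float64(-0.84)],
```

{"api": "step_arm", "payload": {"increments": [[[3.6,0.8,0,-0.84],[4.0,1.2,0,-0.84],[3.9,1.5,0,-0.84],[3.9,1.5,0,-0.84],[3.8,1.6,0,-0.84],[3.7,1.5,0,-0.84],[3.5,1.9,0,-0.84],[3.3,2.2,0,-0.84]]]}}

```text
time: 3.0
eef_pos: [0.438, -0.1804, 0.2772]
ee_rot: [0.0, 0.623, 0.782, 0.0]
contact_force: [0.6, 0.3, -0.1]
opening: 0.0911
```

```bash
python3 plan.py 0.503 0.0525 .23 43 6
```

```text
t 3.0 pos [ 0.438  -0.1804  0.2772] jaw 12.87 tilt 0.03 turn -5.02 F [ 0.6087  0.3147 -0.1318] op 0.0911 j [-0.4399 -0.0978  2.1155 -0.      1.1233 -0.6645]
[3.5, 1.9, 0.8, np.float64(-0.84)],[3.4, 2.2, 0.8, np.float64(-0.84)],[3.2, 2.5, 0.8, np.float64(-0.84)],[2.9, 2.8, 0.8, np.float64(-0.84)],[2.7, 3.0, 0.8, np.float64(-0.84)],[2.4, 3.2, 0.8, np.float64(-0.84)],
```

{"api": "step_arm", "payload": {"increments": [[[3.5,1.9,0.5,-0.84],[3.4,2.2,0.7,-0.84],[3.2,2.5,0.7,-0.84],[2.9,2.8,0.7,-0.84],[2.7,3.0,0.7,-0.84],[2.4,3.2,0.8,-0.82],[0,0,0,0],[0,0,0,0]]]}}

```text
time: 4.0
eef_pos: [0.5018, 0.051, 0.236]
ee_rot: [0.0, 0.4, 0.916, -0.0]
contact_force: [-0.6, 0.6, 0.1]
opening: 0.0912
```

```bash
python3 plan.py 0.503 0.0525 .172 43 1
python3 - <<'E'
from h import *
a=snap('top','t1');b=snap('side','s1')
cv2.imwrite('pics/j1.png',np.hstack([cv2.resize(a[150:270,240:400],None,fx=2.5,fy=2.5),cv2.resize(b[130:250,220:380],None,fx=2.5,fy=2.5)]))
E
```

```text
t 4.0 pos [0.5018 0.051  0.236 ] jaw 42.8 tilt 0.01 turn -0.03 F [-0.593   0.6339  0.1333] op 0.0912 j [ 0.0552  0.008   2.0949 -0.0002  1.0387 -0.6917]
[0.03, 0.19, 6.4, np.float64(-0.03)],
```

View pics/j1.png

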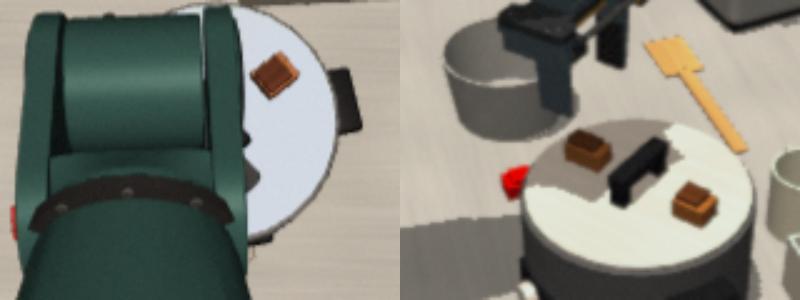

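{"api": "step_arm", "payload": {"increments": [[[0,0.2,1.4,0],[0,0,1.4,0],[0,0,1.2,0],[0,0,1.0,0],[0,0,0.8,0],[0,0,0.5,0],[0,0,0,0],[0,0,0,0]]]}}

```text
time: 5.1
eef_pos: [0.5036, 0.0527, 0.1733]
ee_rot: [0.0, 0.4, 0.916, 0.0]
contact_force: [-0.6, -0.2, -0.6]
opening: 0.0915
```

{"api": "step_arm", "payload": {"increments": [[[0,0,0,0],[0,0,0,0],[0,0,0,0],[0,0,0,0],[0,0,0,0],[0,0,0,0],[0,0,0,0],[0,0,0,0]]], "grip": 0}}

```text
time: 6.1
eef_pos: [0.5034, 0.0526, 0.1729]
ee_rot: [0.0, 0.4, 0.916, 0.0]
contact_force: [0.2, -1.2, 0.4]
opening: 0.0142
```

```bash
python3 plan.py 0.503 0.0525 .172 43 1
python3 - <<'E'
from h import *
b=snap('side','s2')
cv2.imwrite('pics/j2.png',cv2.resize(b[130:250,220:380],None,fx=4,fy=4))
E
```

```text
t 6.1 pos [0.5034 0.0526 0.1729] jaw 42.82 tilt 0.0 turn -0.03 F [ 0.1574 -1.196   0.4217] op 0.0142 j [ 0.0581  0.0974  2.1326  0.      0.9116 -0.6893]
[0.01, -0.03, 0.09, np.float64(-0.03)],
```

View pics/j2.png

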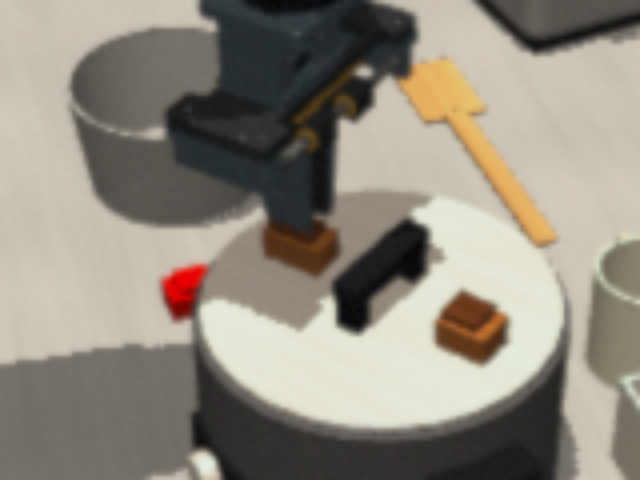

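Run:
```python
from h import *
s=robot.read_state(); print(s['opening'],s['time'])
p=np.array(s['eef_pos']); 
for d in (0,-.011):
  u=np.array(px('side',p+[0,0,d])); print(d,u,(u-[220,130])*4)
for d in (-.03,.03):
  P=p+[0.733*d,.68*d,-.011];u=np.array(px('side',P)); print(d,(u-[220,130])*4)
for z in (.159,.189):
  u=np.array(px('side',[.5033,.0525,z])); print(z,(u-[220,130])*4)
```

```text
0.00993170213126413 6.15
0 [294.979  189.3118] [299.9161 237.2471]
-0.011 [295.0624 192.4844] [300.2497 249.9377]
-0.03 [275.5138 273.8376]
0.03 [324.2179 226.7796]
0.159 [300.3273 253.4084]
0.189 [299.411  218.5588]
```

{"api": "step_arm", "payload": {"increments": [[[0,0,0,0],[0,0,0,0],[0,0,0,0],[0,0,0,0],[0,0,0,0],[0,0,0,0],[0,0,0,0],[0,0,0,0]]], "grip": 1}}

```text
time: 7.15
eef_pos: [0.5033, 0.0526, 0.1729]
ee_rot: [0.0, 0.4, 0.916, 0.0]
contact_force: [-0.7, -0.3, -0.1]
opening: 0.0868
```

Run:
```python
from h import *
s=robot.read_state(); print(s['opening'],s['contact_force'])
b=snap('side','s3')
cv2.imwrite('pics/j3.png',cv2.resize(b[130:250,220:380],None,fx=4,fy=4))
for r in robot.tip_of('chunk_a_center','side')[:3]: print(w('side',r['position']),r['conf'])
```

```text
0.08681550092442337 [-0.6991 -0.3161 -0.1182]
[0.4996 0.0575 0.1753] 0.62
```

View pics/j3.png

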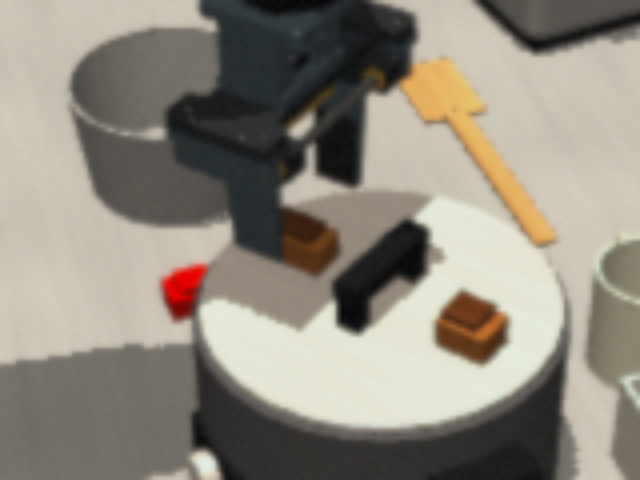

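Run:
```python
from h import *
print(robot.tip_extent, [a for a in dir(robot) if not a.startswith('_')])
s=robot.read_state(); p=np.array(s['eef_pos'])
for d in (-.059,-.044,.044,.059):
  for z in (-.011,.014):
    u=np.array(px('side',p+[0.733*d,.68*d,z])); print(d,z,(u-[220,130])*4)
```

```text
0.011 ['Unreachable', 'calibration', 'capture', 'close_job', 'read_state', 'regions_of', 'tip_extent', 'tip_of']
-0.059 -0.011 [250.8322 297.657 ]
-0.059 0.014 [249.3783 268.3049]
-0.044 -0.011 [263.692  285.2322]
-0.044 0.014 [262.4217 255.954 ]
0.044 -0.011 [335.1453 216.1952]
0.044 0.014 [334.8438 187.3771]
0.059 -0.011 [346.6855 205.0452]
0.059 0.014 [346.5323 176.3092]
```

Run:
```python
from h import *
t=snap('top','t3'); o=cv2.imread('pics/top0.png')
p=np.array([.23,-.6611,.192]); a=np.radians(-70.82); Y=np.array([np.cos(a),np.sin(a),0])
for dz in (-.011,.016):
  for d in(-.05,.05): print(px('top',p+Y*d+[0,0,dz]))
A=cv2.resize(o[290:400,540:640],None,fx=4,fy=4); B=cv2.resize(t[140:250,250:350],None,fx=4,fy=4)
cv2.imwrite('pics/j4.png',np.hstack([A,B]))
```

```text
(np.float64(585.6091922563832), np.float64(339.4674751557336))
(np.float64(623.9750245482562), np.float64(325.2328272694505))
(np.float64(593.8192124592097), np.float64(341.79138066758503))
(np.float64(633.2924252748138), np.float64(327.1043050907722))
```

View pics/j4.png

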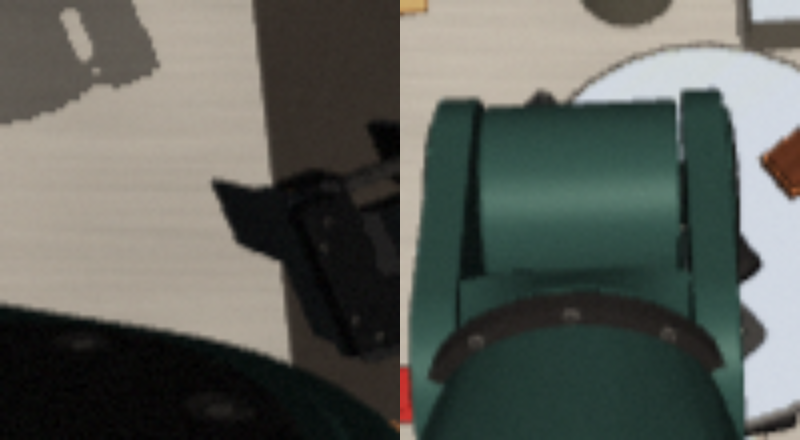

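The fingertips show about 27 mm higher in both pictures than the reported TCP implies, so the jaws closed just above the chunk and touched nothing. I'll go lower, in steps, watching force and the picture.

{"api": "step_arm", "payload": {"increments": [[[0,0,0.5,0],[0,0,0.5,0],[0,0,0.5,0],[0,0,0.4,0],[0,0,0.3,0],[0,0,0,0],[0,0,0,0],[0,0,0,0]]]}}

```text
time: 8.3
eef_pos: [0.5034, 0.0526, 0.1511]
ee_rot: [0.0, 0.4, 0.916, 0.0]
contact_force: [0.4, -0.1, 0.7]
opening: 0.0908
```

Run:
```python
from h import *
s=robot.read_state(); print(s['opening'],s['contact_force'])
b=snap('side','s4')
cv2.imwrite('pics/j5.png',cv2.resize(b[130:250,220:380],None,fx=4,fy=4))
p=np.array(s['eef_pos'])
for d in (-.052,.052):
  for z in (-.011,.014):
    u=np.array(px('side',p+[0.733*d,.68*d,z])); print(d,z,(u-[220,130])*4)
```

```text
0.09080615704238312 [ 0.4201 -0.0566  0.6719]
-0.052 -0.011 [258.163  316.7789]
-0.052 0.014 [256.8286 288.1322]
0.052 -0.011 [341.6404 234.7457]
0.052 0.014 [341.4251 206.5953]
```

View pics/j5.png

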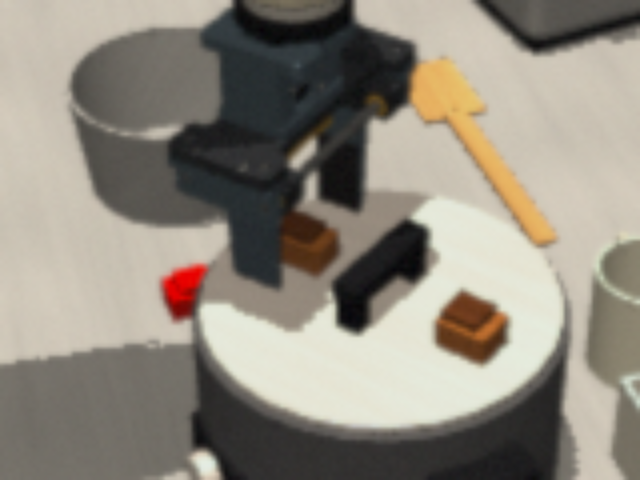

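{"api": "step_arm", "payload": {"increments": [[[0,0,0.1,0],[0,0,0,0],[0,0,0,0],[0,0,0,0],[0,0,0,0],[0,0,0,0],[0,0,0,0],[0,0,0,0]]], "grip": 0}}

```text
time: 9.35
eef_pos: [0.5034, 0.0526, 0.1499]
ee_rot: [0.0, 0.4, 0.916, 0.0]
contact_force: [-0.5, -1.3, 0.1]
opening: 0.0278
```

```bash
python3 plan.py .4685 .38 .26 43 8
```

```text
t 9.35 pos [0.5034 0.0526 0.1499] jaw 42.82 tilt 0.0 turn -0.03 F [-0.4641 -1.3077  0.0584] op 0.0278 j [ 0.0581  0.1328  2.1441  0.      0.8647 -0.6892]
[3.3, 2.5, -1.4, np.float64(-0.0)],[3.3, 2.5, -1.4, np.float64(-0.0)],[3.3, 2.5, -1.4, np.float64(-0.0)],[3.3, 2.5, -1.4, np.float64(-0.0)],[3.3, 2.5, -1.4, np.float64(-0.0)],[3.3, 2.5, -1.4, np.float64(-0.0)],[3.3, 2.5, -1.4, np.float64(-0.0)],[3.3, 2.5, -1.4, np.float64(-0.0)],
```

{"api": "step_arm", "payload": {"increments": [[[0,0,-0.8,0],[0,0,-1.5,0],[0,0,-1.5,0],[1.5,1,-1,0],[3,2,-0.5,0],[4,2.8,0,0],[4,2.8,0,0],[4,2.8,0,0]]]}}

```text
time: 10.35
eef_pos: [0.474, 0.2536, 0.2036]
ee_rot: [0.0, 0.4, 0.916, 0.0]
contact_force: [0.8, -0.1, 0.7]
opening: 0.0282
```

```bash
python3 plan.py .449 .40 .17 43 4
```

```text
t 10.35 pos [0.474  0.2536 0.2036] jaw 42.83 tilt 0.04 turn -0.03 F [ 0.846  -0.1095  0.6718] op 0.0282 j [ 0.4478  0.107   2.0558  0.0001  0.9781 -0.2998]
[3.1, 2.0, 0.8, np.float64(-0.01)],[3.1, 2.0, 0.8, np.float64(-0.01)],[3.1, 2.0, 0.8, np.float64(-0.01)],[3.1, 2.0, 0.8, np.float64(-0.01)],
```

{"api": "step_arm", "payload": {"increments": [[[3.2,2.1,0,0],[3.0,2.0,0.5,0],[3.0,2.0,0.8,0],[2.4,1.6,1,0],[0,0,0.8,0],[0,0,0,0],[0,0,0,0],[0,0,0,0]]]}}

```text
time: 11.35
eef_pos: [0.4527, 0.3882, 0.1724]
ee_rot: [0.0, 0.401, 0.916, 0.0]
contact_force: [-0.2, -0.8, -0.5]
opening: 0.0275
```

```bash
python3 plan.py .449 .40 .036 43 1;  python3 - <<'E'
from h import *
a=snap('top','t5');b=snap('side','s5')
cv2.imwrite('pics/j6.png',np.hstack([cv2.resize(a[170:290,130:290],None,fx=2.5,fy=2.5),cv2.resize(b[80:200,190:350],None,fx=2.5,fy=2.5)]))
E
```

```text
t 11.35 pos [0.4527 0.3882 0.1724] jaw 42.78 tilt 0.03 turn -0.04 F [-0.1894 -0.7783 -0.4705] op 0.0275 j [ 0.6697  0.2428  1.9587 -0.      0.9396 -0.0769]
[1.12, 0.53, 13.64, np.float64(-0.04)],
```

View pics/j6.png

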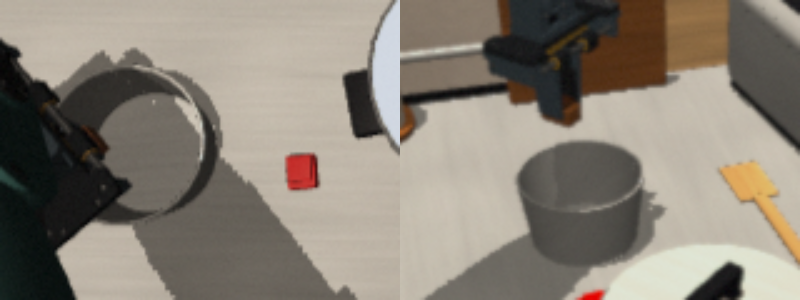

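Run:
```python
from h import *
print(ray('top',167,227,.175),ray('top',168,225.5,.175), px('top',[.4527,.3882,.175]), px('side',[.4527,.3882,.175]))
o=cv2.imread('pics/top0.png')
for r in robot.regions_of('pail','top')[:1]: 
    pass
c,M,O=cal('top')
for P in ([.4685,.38],[.465,.385]):
    im=o.copy()
    for z,r in((.1,.085),(0,.072)):
        for t in np.linspace(0,6.28,60):
            u,v=px('top',[P[0]+r*np.cos(t),P[1]+r*np.sin(t),z]); cv2.circle(im,(int(round(u)),int(round(v))),0,(0,0,255) if z else (0,255,0),-1)
    cv2.imwrite('pics/p%d.png'%(P[1]*1000),cv2.resize(im[180:280,130:240],None,fx=5,fy=5,interpolation=0))
```

```text
[0.4634 0.3808 0.175 ] [0.4671 0.3787 0.175 ] (np.float64(163.57149978402919), np.float64(231.37987569111283)) (np.float64(254.7288285320351), np.float64(128.47706881377798))
```

View pics/p380.png

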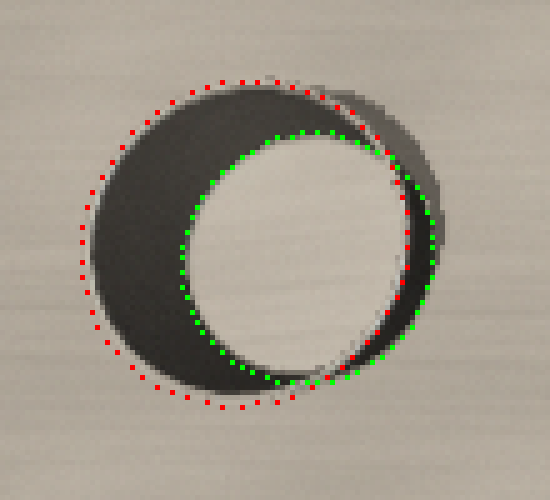

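{"api": "step_arm", "payload": {"increments": [[[0.3,0.3,1.0,0],[0.2,0,2.2,0],[0,0,2.5,0],[0,0,2.5,0],[0,0,2.5,0],[0,0,1.8,0],[0,0,1.0,0],[0,0,0,0]]]}}

```text
time: 12.5
eef_pos: [0.451, 0.3942, 0.0365]
ee_rot: [-0.0, 0.4, 0.916, -0.0]
contact_force: [0.2, 0.2, -0.1]
opening: 0.0275
```

{"api": "step_arm", "payload": {"increments": [[[0,0,0,0],[0,0,0,0],[0,0,0,0],[0,0,0,0],[0,0,-1,0],[0,0,-2,0],[0,0,-3,0],[0,0,-3.5,0]]], "grip": 0.6}}

```text
time: 13.5
eef_pos: [0.4512, 0.3943, 0.1341]
ee_rot: [0.0, 0.4, 0.916, 0.0]
contact_force: [0.3, 1.0, 0.7]
opening: 0.0549
```

```bash
python3 - <<'E'
from h import *
a=snap('top','t6');b=snap('side','s6')
cv2.imwrite('pics/j7.png',np.hstack([cv2.resize(a[170:290,130:290],None,fx=2.5,fy=2.5),cv2.resize(b[80:200,190:350],None,fx=2.5,fy=2.5)]))
E
python3 plan.py .587 -.063 .26 40 14
```

```text
t 13.6 pos [0.4532 0.3959 0.1371] jaw 42.82 tilt 0.38 turn 0.47 F [ 0.5272 -0.1713 -0.9995] op 0.0551 j [ 0.6793  0.2961  1.9665  0.0001  0.8724 -0.0681]
[-3.1, -1.5, -0.9, np.float64(0.03)],[-3.1, -1.5, -0.9, np.float64(0.03)],[-3.1, -1.5, -0.9, np.float64(0.03)],[-3.1, -1.5, -0.9, np.float64(0.03)],[-3.1, -1.5, -0.9, np.float64(0.03)],[-3.1, -1.5, -0.9, np.float64(0.03)],[-3.1, -1.5, -0.9, np.float64(0.03)],[-3.1, -1.5, -0.9, np.float64(0.03)],[-3.1, -1.4, -0.9, np.float64(0.03)],[-3.1, -1.4, -0.9, np.float64(0.03)],[-3.1, -1.4, -0.9, np.float64(0.03)],[-3.1, -1.4, -0.9, np.float64(0.03)],[-3.1, -1.4, -0.9, np.float64(0.03)],[-3.1, -1.4, -0.9, np.float64(0.03)],
```

View pics/j7.png

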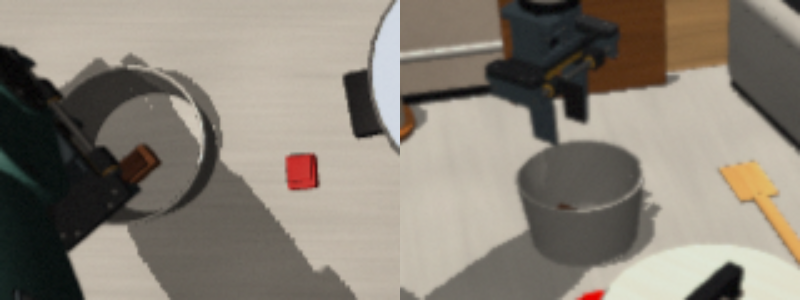

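Chunk a lies in the pail (left crop, (140,163), i.e. pixel (186,235)). Next is chunk b.

{"api": "step_arm", "payload": {"increments": [[[0,0,-3.5,0],[0,0,-3.5,0],[-3,-1.5,-1.5,0],[-4.5,-2.2,0,0.2],[-5,-2.5,0,0.2],[-5,-2.5,0,0],[-5,-2.5,0,0],[-5,-2.4,0,0]]], "grip": 1}}

```text
time: 14.6
eef_pos: [0.5306, 0.0962, 0.2177]
ee_rot: [0.0, 0.419, 0.908, 0.0]
contact_force: [1.1, 0.3, 0.4]
opening: 0.0914
```

```bash
python3 plan.py .587 -.063 .21 40 5
```

```text
t 14.6 pos [0.5306 0.0962 0.2177] jaw 40.43 tilt 0.05 turn 0.07 F [1.145  0.3201 0.3685] op 0.0914 j [ 0.136   0.0919  2.0436 -0.      1.0053 -0.5695]
[-3.2, -1.2, 0.2, np.float64(0.01)],[-3.2, -1.2, 0.2, np.float64(0.01)],[-3.2, -1.2, 0.2, np.float64(0.01)],[-3.2, -1.2, 0.2, np.float64(0.01)],[-3.2, -1.2, 0.2, np.float64(0.01)],
```

{"api": "step_arm", "payload": {"increments": [[[-4.0,-1.3,0,0],[-3.8,-1.2,0,0],[-3.3,-1.1,0,0],[-2.7,-1.0,0,0],[-1.5,-0.6,0,0],[0,0,0,0],[0,0,0,0],[0,0,0,0]]]}}

```text
time: 15.6
eef_pos: [0.5899, -0.0514, 0.217]
ee_rot: [-0.0, 0.419, 0.908, 0.0]
contact_force: [-1.0, -0.7, -0.3]
opening: 0.0912
```

```bash
python3 plan.py .587 -.063 .151 40 1;  python3 - <<'E'
from h import *
a=snap('top','t7');b=snap('side','s7')
cv2.imwrite('pics/j8.png',np.hstack([cv2.resize(a[130:250,270:430],None,fx=2.5,fy=2.5),cv2.resize(b[130:250,250:410],None,fx=2.5,fy=2.5)]))
for c in('top','side'):
  for r in robot.tip_of('lid_handle',c)[:1]+robot.tip_of('chunk_b_center',c)[:4]: print(c,w(c,r['position']),r['conf'])
E
```

```text
t 15.6 pos [ 0.5899 -0.0514  0.217 ] jaw 40.47 tilt 0.0 turn 0.08 F [-1.0132 -0.6788 -0.2899] op 0.0912 j [-0.1264  0.1813  1.9418  0.0001  1.0185 -0.8328]
[-0.69, -0.97, 6.6, np.float64(0.08)],
top [0.4495 0.2058 0.012 ] 0.7
side [ 0.545  -0.0088  0.1864] 0.9
side [ 0.3345 -0.1586  0.0121] 0.81
side [0.4464 0.2017 0.0136] 0.65
side [ 0.5871 -0.065   0.1694] 0.56
```

View pics/j8.png

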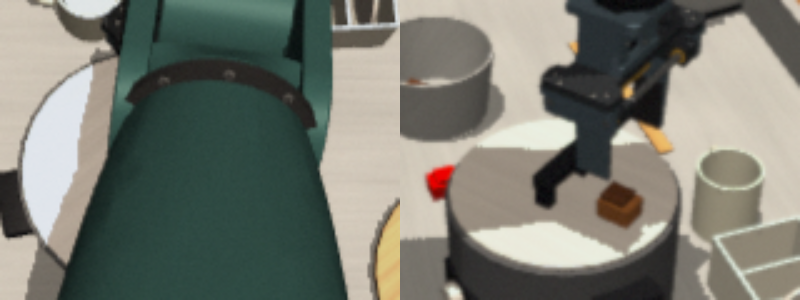

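{"api": "step_arm", "payload": {"increments": [[[-0.4,-0.6,0,0],[-0.4,-0.4,1.0,0.08],[0,0,1.5,0],[0,0,1.5,0],[0,0,1.2,0],[0,0,0.9,0],[0,0,0.5,0],[0,0,0,0]]]}}

```text
time: 16.9
eef_pos: [0.5877, -0.0648, 0.1507]
ee_rot: [-0.0, 0.423, 0.906, -0.0]
contact_force: [0.1, -0.0, -0.4]
opening: 0.091
```

{"api": "step_arm", "payload": {"increments": [[[0,0,0,0],[0,0,0,0],[0,0,0,0],[0,0,0,0],[0,0,0,0],[0,0,0,0],[0,0,0,0],[0,0,0,0]]], "grip": 0}}

```text
time: 17.9
eef_pos: [0.5877, -0.0648, 0.151]
ee_rot: [0.0, 0.423, 0.906, 0.0]
contact_force: [-0.5, 0.7, 0.2]
opening: 0.0316
```

```bash
python3 plan.py .587 -.063 .151 40 1;  python3 - <<'E'
from h import *
b=snap('side','s8')
cv2.imwrite('pics/j9.png',cv2.resize(b[130:250,250:410],None,fx=4,fy=4))
E
```

```text
t 17.9 pos [ 0.5877 -0.0648  0.151 ] jaw 39.94 tilt 0.0 turn -0.01 F [-0.496   0.7385  0.179 ] op 0.0316 j [-0.1493  0.2641  1.9781  0.      0.8994 -0.8464]
[0.19, 0.06, -0.0, np.float64(-0.01)],
```

View pics/j9.png

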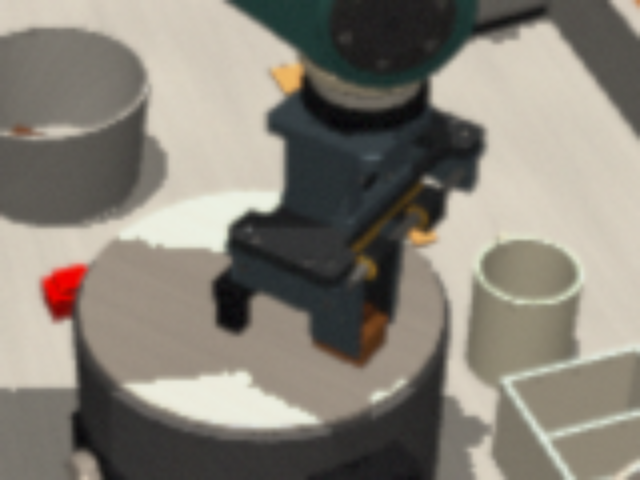

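{"api": "step_arm", "payload": {"increments": [[[0,0,-0.8,0],[0,0,-1.8,0],[0,0,-2.5,0],[0,0,-2.2,0],[2.5,1,-0.5,0],[4,1.8,0,0],[5,2.3,0,0],[5,2.3,0,0]]]}}

```text
time: 18.95
eef_pos: [0.5383, 0.1106, 0.2305]
ee_rot: [0.001, 0.423, 0.906, 0.0]
contact_force: [1.5, 0.1, -0.5]
opening: 0.0318
```

```bash
python3 plan.py .489 .359 .17 41 7
```

```text
t 18.95 pos [0.5383 0.1106 0.2305] jaw 39.91 tilt 0.09 turn -0.18 F [ 1.5084  0.1335 -0.4619] op 0.0318 j [ 0.1603  0.0934  2.0159  0.      1.0307 -0.5363]
[3.2, 1.7, 0.9, np.float64(-0.03)],[3.2, 1.7, 0.9, np.float64(-0.03)],[3.2, 1.8, 0.9, np.float64(-0.03)],[3.2, 1.8, 0.9, np.float64(-0.03)],[3.2, 1.8, 0.9, np.float64(-0.03)],[3.1, 1.8, 0.9, np.float64(-0.03)],[3.1, 1.8, 0.9, np.float64(-0.03)],
```

{"api": "step_arm", "payload": {"increments": [[[4.5,2.4,0,0],[4.2,2.3,0.4,0],[4.0,2.2,1.0,0],[3.6,2.0,1.2,0],[3.0,1.7,1.4,0],[1.9,1.2,1.5,0],[0.8,0.5,0.5,0],[0,0,0,0]]]}}

```text
time: 19.95
eef_pos: [0.4917, 0.3567, 0.1689]
ee_rot: [-0.0, 0.423, 0.906, -0.0]
contact_force: [0.0, 0.1, -0.2]
opening: 0.0316
```

```bash
python3 plan.py .489 .359 .05 41 1;  python3 - <<'E'
from h import *
a=snap('top','t9')
cv2.imwrite('pics/j10.png',cv2.resize(a[170:290,130:290],None,fx=4,fy=4))
E
```

```text
t 19.95 pos [0.4917 0.3567 0.1689] jaw 39.96 tilt 0.02 turn -0.17 F [ 0.0178  0.1456 -0.2314] op 0.0316 j [ 0.5893  0.2648  1.9376 -0.0001  0.9395 -0.108 ]
[0.35, -0.06, 11.89, np.float64(-0.17)],
```

View pics/j10.png

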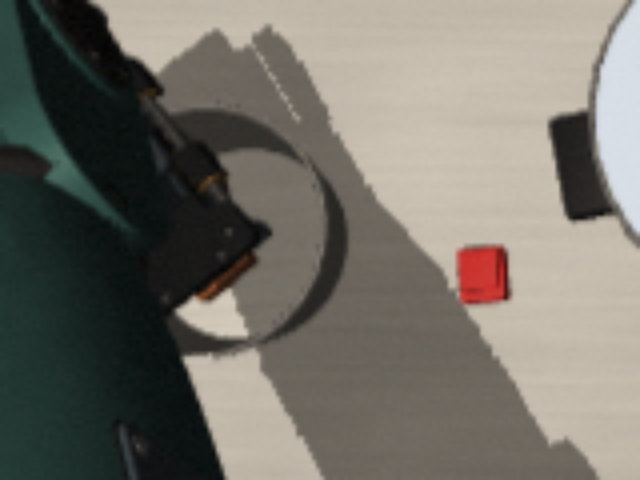

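{"api": "step_arm", "payload": {"increments": [[[-0.3,0,1.0,0],[0,0,2.2,0],[0,0,2.5,0],[0,0,2.5,0],[0,0,2.3,0],[0,0,1.5,0],[0,0,0.5,0],[0,0,0,0]]]}}

```text
time: 21.0
eef_pos: [0.4937, 0.3545, 0.0441]
ee_rot: [0.0, 0.423, 0.906, 0.0]
contact_force: [0.3, 0.5, -0.1]
opening: 0.0318
```

{"api": "step_arm", "payload": {"increments": [[[0,0,0,0],[0,0,0,0],[0,0,0,0],[0,0,0,0],[0,0,-1,0],[0,0,-2,0],[0,0,-3,0],[0,0,-3.5,0]]], "grip": 0.6}}

```text
time: 22.0
eef_pos: [0.4935, 0.3545, 0.1411]
ee_rot: [0.0, 0.423, 0.906, 0.0]
contact_force: [0.1, -0.2, -0.2]
opening: 0.0544
```

{"api": "step_arm", "payload": {"increments": [[[0,0,-3.5,0],[0,0,-3.5,0],[-3,-1.5,-2.5,0],[-4.5,-2.2,0,0],[-4,-2,0,0],[-3,-1.5,0,0],[0,0,0,0],[0,0,0,0]]], "grip": 1}}

```text
time: 23.0
eef_pos: [0.5315, 0.1975, 0.2349]
ee_rot: [0.0, 0.423, 0.906, 0.0]
contact_force: [0.1, -0.7, -0.5]
opening: 0.0917
```

```bash
python3 plan.py .545 -.006 .26 128.7 16; python3 plan.py .545 -.006 .26 -51.3 16;  python3 - <<'E'
from h import *
a=snap('top','t10');b=snap('side','s10')
cv2.imwrite('pics/j11.png',np.hstack([cv2.resize(a[170:290,130:290],None,fx=2.5,fy=2.5),cv2.resize(b[110:230,220:380],None,fx=2.5,fy=2.5)]))
for t in('lid_handle','chunk_a_center'):
  for c in('top','side'):
    for r in robot.tip_of(t,c)[:4]: print(t,c,w(c,r['position']),r['conf'])
E
```

```text
t 23.0 pos [0.5315 0.1975 0.2349] jaw 39.93 tilt 0.06 turn -14.8 F [ 0.0817 -0.7108 -0.4858] op 0.0917 j [ 0.3145  0.1182  1.9793  0.0002  1.043  -0.3824]
[-1.0, -0.8, -0.2, np.float64(-0.92)],[-1.0, -0.8, -0.2, np.float64(-0.92)],[-0.9, -0.9, -0.2, np.float64(-0.92)],[-0.8, -1.0, -0.2, np.float64(-0.92)],[-0.7, -1.1, -0.2, np.float64(-0.92)],[-0.6, -1.1, -0.2, np.float64(-0.92)],[-0.4, -1.2, -0.2, np.float64(-0.92)],[-0.3, -1.2, -0.2, np.float64(-0.92)],[-0.2, -1.3, -0.2, np.float64(-0.92)],[-0.1, -1.3, -0.2, np.float64(-0.92)],[0.0, -1.3, -0.2, np.float64(-0.92)],[0.2, -1.3, -0.2, np.float64(-0.92)],[0.3, -1.2, -0.2, np.float64(-0.92)],[0.4, -1.2, -0.2, np.float64(-0.92)],[0.5, -1.2, -0.2, np.float64(-0.92)],[0.6, -1.1, -0.2, np.float64(-0.92)],
t 23.0 pos [0.5315 0.1975 0.2349] jaw 39.93 tilt 0.06 turn 15.2 F [ 0.0817 -0.7108 -0.4858] op 0.0917 j [ 0.3145  0.1182  1.9793  0.0002  1.043  -0.3824]
[-1.0, -0.8, -0.2, np.float64(0.95)],[-1.1, -0.6, -0.2, np.float64(0.95)],[-1.2, -0.5, -0.2, np.float64(0.95)],[-1.2, -0.4, -0.2, np.float64(0.95)],[-1.2, -0.3, -0.2, np.float64(0.95)],[-1.3, -0.2, -0.2, np.float64(0.95)],[-1.3, -0.0, -0.2, np.float64(0.95)],[-1.3, 0.1, -0.2, np.float64(0.95)],[-1.3, 0.2, -0.2, np.float64(0.95)],[-1.2, 0.3, -0.2, np.float64(0.95)],[-1.2, 0.5, -0.2, np.float64(0.95)],[-1.1, 0.6, -0.2, np.float64(0.95)],[-1.1, 0.7, -0.2, np.float64(0.95)],[-1.0, 0.8, -0.2, np.float64(0.95)],[-0.9, 0.9, -0.2, np.float64(0.95)],[-0.8, 1.0, -0.2, np.float64(0.95)],
lid_handle top [ 0.5431 -0.0036  0.1935] 0.71
lid_handle side [ 0.5447 -0.007   0.1889] 0.83
chunk_a_center top [ 0.4104 -0.4345  0.0253] 0.5
chunk_a_center top [ 0.4516 -0.3976  0.0046] 0.28
```

View pics/j11.png

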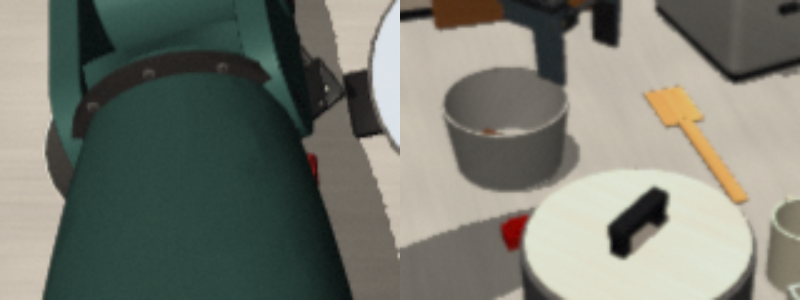

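{"api": "step_arm", "payload": {"increments": [[[-1.0,-0.8,0,0.95],[-1.1,-0.6,0,0.95],[-1.2,-0.5,0,0.95],[-1.2,-0.4,0,0.95],[-1.2,-0.3,0,0.95],[-1.3,-0.2,0,0.95],[-1.3,0,0,0.95],[-1.3,0.1,0,0.95]]]}}

```text
time: 24.3
eef_pos: [0.5388, 0.0948, 0.2339]
ee_rot: [-0.0, 0.742, 0.67, -0.0]
contact_force: [0.2, 0.0, -0.4]
opening: 0.0912
```

{"api": "step_arm", "payload": {"increments": [[[-1.3,0.2,0,0.95],[-1.2,0.3,0,0.95],[-1.2,0.5,0,0.95],[-1.1,0.6,0,0.95],[-1.1,0.7,0,0.95],[-1.0,0.8,0,0.95],[-0.9,0.9,0,0.95],[-0.8,1.0,0,0.95]]]}}

```text
time: 25.3
eef_pos: [0.547, -0.0073, 0.2339]
ee_rot: [-0.0, 0.944, 0.33, -0.0]
contact_force: [-0.5, 0.6, 0.5]
opening: 0.0911
```

```bash
python3 plan.py .544 -.005 .173 -51.3 1;  python3 - <<'E'
from h import *
a=snap('top','t11');b=snap('side','s11')
cv2.imwrite('pics/j12.png',np.hstack([cv2.resize(a[170:290,130:290],None,fx=2.5,fy=2.5),cv2.resize(b[110:230,240:400],None,fx=2.5,fy=2.5)]))
for t in('chunk_a_center',):
    for r in robot.tip_of(t,'top')[:5]: print(t,w('top',r['position']),r['conf'])
E
```

```text
t 25.3 pos [ 0.547  -0.0073  0.2339] jaw -51.42 tilt 0.01 turn -0.02 F [-0.52    0.5762  0.5463] op 0.0911 j [-0.0559  0.086   2.0172  0.      1.0386  0.8415]
[-0.09, -0.36, 6.09, np.float64(-0.02)],
chunk_a_center [0.4545 0.3954 0.0192] 0.72
chunk_a_center [ 0.4102 -0.4364  0.023 ] 0.62
```

View pics/j12.png

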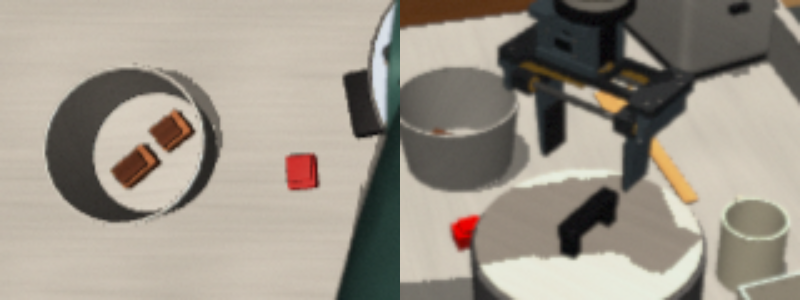

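Both chunks lie side by side in the pail: crop (135,165) and (172,130), i.e. pixels (184,236) and (199,222). The pail stands. Now I'll go down to the handle.

{"api": "step_arm", "payload": {"increments": [[[-0.1,-0.35,0.5,0],[0,0,1.5,0],[0,0,1.7,0],[0,0,1.5,0],[0,0,1.2,0],[0,0,0.9,0],[0,0,0.5,0],[0,0,0,0]]]}}

```text
time: 26.45
eef_pos: [0.5441, -0.0051, 0.1558]
ee_rot: [-0.0, 0.943, 0.332, -0.0]
contact_force: [0.6, -0.3, 0.8]
opening: 0.0914
```

```bash
python3 plan.py .544 -.005 .155 -51.3 1;  python3 - <<'E'
from h import *
b=snap('side','s12')
cv2.imwrite('pics/j13.png',cv2.resize(b[110:230,240:400],None,fx=4,fy=4))
E
```

```text
t 26.45 pos [ 0.5441 -0.0051  0.1558] jaw -51.26 tilt 0.01 turn 0.01 F [ 0.5702 -0.2597  0.8235] op 0.0914 j [-0.0522  0.1845  2.0687  0.      0.8886  0.8424]
[-0.0, -0.01, 0.08, np.float64(0.01)],
```

View pics/j13.png

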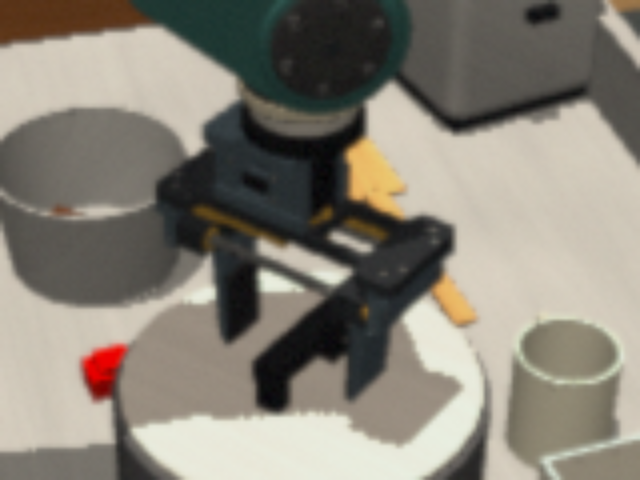

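{"api": "step_arm", "payload": {"increments": [[[0,0,0,0],[0,0,0,0],[0,0,0,0],[0,0,0,0],[0,0,0,0],[0,0,0,0],[0,0,0,0],[0,0,0,0]]], "grip": 0}}

```text
time: 27.5
eef_pos: [0.544, -0.0051, 0.1559]
ee_rot: [-0.0, 0.943, 0.332, -0.0]
contact_force: [-0.1, 0.1, -0.2]
opening: 0.0219
```

{"api": "step_arm", "payload": {"increments": [[[0,0,-0.1,0],[0,0,-0.1,0],[0,0,-0.2,0],[0,0,-0.3,0],[0,0,-0.4,0],[0,0,-0.4,0],[0,0,-0.3,0],[0,0,-0.2,0]]]}}

```text
time: 28.5
eef_pos: [0.5441, -0.0051, 0.1762]
ee_rot: [0.0, 0.943, 0.332, 0.0]
contact_force: [-0.9, -0.3, -6.7]
opening: 0.0218
```

```bash
python3 plan.py .544 -.005 .236 -51.3 1;  python3 - <<'E'
from h import *
print(robot.read_state()['ft_torque'])
b=snap('side','s13')
cv2.imwrite('pics/j14.png',cv2.resize(b[110:260,240:400],None,fx=4,fy=4))
E
```

```text
t 28.5 pos [ 0.5441 -0.0051  0.1762] jaw -51.26 tilt 0.01 turn 0.01 F [-0.9278 -0.2742 -6.7113] op 0.0218 j [-0.0522  0.1553  2.0588  0.      0.9274  0.8424]
[-0.0, -0.01, -5.98, np.float64(0.01)],
[ 0.0264 -0.0242  0.0274]
```

View pics/j14.png

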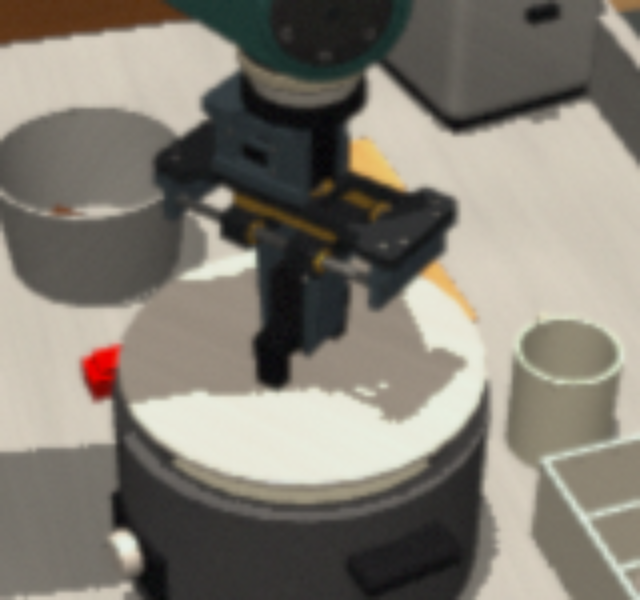

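Both fingers hold the handle at 21.8 mm with 6.7 N of load. The lid is up about 2 cm and level, so I'll raise it the remaining 6 cm gently.

{"api": "step_arm", "payload": {"increments": [[[0,0,-0.3,0],[0,0,-0.5,0],[0,0,-0.8,0],[0,0,-0.9,0],[0,0,-0.9,0],[0,0,-0.7,0],[0,0,-0.4,0],[0,0,-0.2,0]]]}}

```text
time: 29.55
eef_pos: [0.544, -0.0051, 0.2231]
ee_rot: [-0.0, 0.943, 0.332, 0.0]
contact_force: [0.1, 0.1, -8.0]
opening: 0.0219
```

{"api": "step_arm", "payload": {"increments": [[[0,0,-0.6,0],[0,0,-0.5,0],[0,0,-0.2,0],[0,0,0,0],[0,0,0,0],[0,0,0,0],[0,0,0,0],[0,0,0,0]]]}}

```text
time: 30.55
eef_pos: [0.544, -0.0051, 0.2359]
ee_rot: [-0.0, 0.943, 0.332, -0.0]
contact_force: [-0.2, -0.1, -6.2]
opening: 0.0217
```

```bash
python3 plan.py .544 -.005 .236 -51.3 1;  python3 - <<'E'
from h import *
b=snap('side','s14');a=snap('top','t14')
cv2.imwrite('pics/j15.png',np.hstack([cv2.resize(b[80:280,220:400],None,fx=3,fy=3),cv2.resize(a[170:290,130:220],None,fx=2.5,fy=5)]))
for t in('lid','lid_handle'):
    for r in robot.tip_of(t,'side')[:2]: print(t,w('side',r['position']),r['conf'])
E
```

```text
t 30.55 pos [ 0.544  -0.0051  0.2359] jaw -51.26 tilt 0.0 turn 0.01 F [-0.229  -0.1162 -6.1946] op 0.0217 j [-0.0522  0.0784  2.0215  0.      1.0418  0.8424]
[0.0, -0.01, -0.01, np.float64(0.01)],
lid [ 0.5459 -0.004   0.2311] 0.76
lid_handle [ 0.542  -0.008   0.2699] 0.67
```

View pics/j15.png

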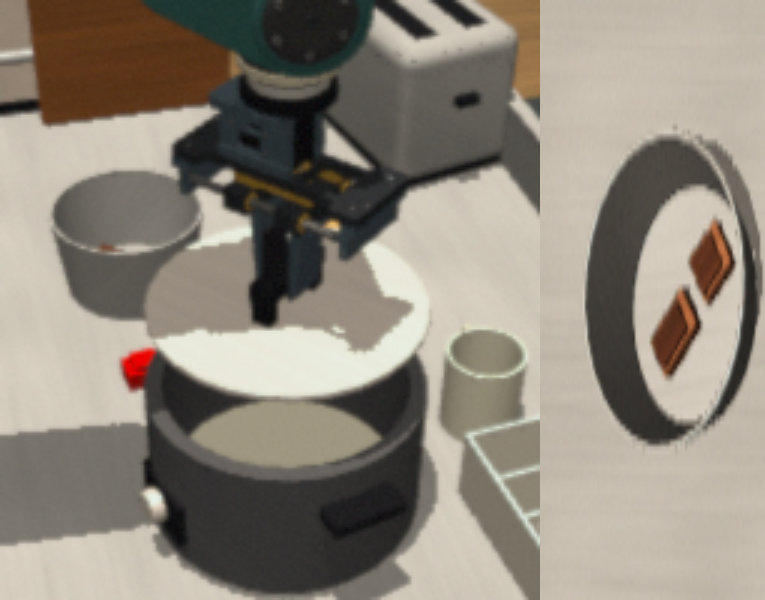

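The lid is held level at z ≈ 0.231, which is 79 mm above its seat and over the cooker. Both chunks are in the upright pail. I'll hold still for one more second, then hand in.

{"api": "step_arm", "payload": {"increments": [[[0,0,0,0],[0,0,0,0],[0,0,0,0],[0,0,0,0],[0,0,0,0],[0,0,0,0],[0,0,0,0],[0,0,0,0]]]}}

```text
time: 31.75
eef_pos: [0.544, -0.0051, 0.2359]
ee_rot: [-0.0, 0.943, 0.332, 0.0]
contact_force: [-1.0, -0.5, -7.4]
opening: 0.0215
```

Run:
```python
from h import *
s=robot.read_state(); print(s['time'],s['eef_pos'],s['contact_force'],s['opening'])
print(robot.close_job())
```

```text
31.75 [ 0.544  -0.0051  0.2359] [-1.0085 -0.5128 -7.397 ] 0.02150854059509277
the job is handed in; nothing more can be done
None
```

Both wood chunks are in the pail, and the job was handed in at 31.75 s with the lid still held level over the cooker. No verdict was reported.

- **Chunks:** The last top picture shows both lying side by side in the upright pail. I left the red and orange look-alikes alone.
- **Lid:** It was located at about (0.546, -0.004, 0.231), roughly 79 mm above its seat and a few mm from where the cooker's axis was found. The tool tilt reads 0.0 degrees. The handle is gripped at 21.5 mm, carries 6–8 N and was not moving over the final second.
- **Bystanders:** Nothing touched them at any point I could see. I did not re-measure their positions at the end.

**Readings that disagreed:** The fingertips sat about 27 mm higher in the pictures than the reported TCP pose and tip length implied. Because of this, the first closing on the longer chunk met nothing. I went about 22 mm lower and used the camera-derived offset from then on.

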